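Serve the stick loaf and log the sale on the tally counter

TASK

Take the long stick loaf out of the basket and set it down (do not drop it) flat and lengthwise in the middle of the serving tray, leaving the other bread in the basket and the jam jar where it is. Only once the loaf lies in the tray and you have let go of it, log the sale: swing the tally counter's sprung lever all the way to its stop, then release it so that it springs fully back.

Things in the scene. Friction and masses are not known exactly. Their poses are not given: they have to be found in the camera images.
- stick_loaf: The one long, slim crusty loaf, 160 mm long (x), 46 mm wide (y; the ends beyond its middle 115 mm are 34 mm wide), 40 mm high, rigid, about 150 g, lying flat in the basket with its length within 0.25 rad of the basket's x axis. Three pale slashes on top. Origin: centre of its flat underside; z up.
- basket: Open wicker basket fixed to the counter, 220 (x) by 340 (y) mm, 55 mm high, walls and floor 8 mm thick. Origin: centre of its underside. Three pieces of bread lie in it side by side along y, about 100 mm apart, in any order: stick loaf, round roll, twin roll. At least 25 mm is free beside the middle of the stick loaf.
- round_roll: Round domed roll, 76 mm across, 45 mm high, in the basket, to be left there. Origin: centre of its underside.
- twin_roll: Two round rolls baked together, 132 mm long (x), 70 mm wide (y), 42 mm high, darker crust, no slashes; in the basket, to be left there. Origin: centre of its underside.
- tray: Shallow aluminium serving tray fixed to the counter, 260 mm long (x) by 150 mm wide (y), rim 16 mm high, rim and floor 4 mm thick, lined with paper. Origin: centre of its underside. The loaf belongs in its middle, lengthwise along x.
- tally: Grey tally counter screwed to the counter: base plate 130 (x) by 100 by 12 mm, housing 110 (x) by 80 mm, top at 100 mm; four white number wheels in a window on its -x face (towards the robot). Origin: centre of its underside. The lever stands up along its -y side. It and the tray may swap places.
- lever_pivot (a point): The lever's pivot on the -y side of the tally counter: (0, -56, 65) mm in the tally's frame. The lever's axis is the tally's y axis.
- lever_grip (a point): Centre of the lever's black grip, a level bar 62 mm long, 20 mm in diameter, along the tally's y, sticking out (-y) from the end of a 10 mm steel arm. 110 mm from the pivot axis, 27 mm further out in -y. At rest 38 mm to +x of the pivot and 103 mm above it (168 mm above the counter); at the stop 57 mm to -x and 94 mm above it. Free space behind (+x), in front and above.
- lever (a joint): Lever angle in rad: 0 at rest (leaning 0.35 rad from upright to the tally's +x), growing as the grip is pulled towards the tally's -x (window) side; firm stop at 0.90. A spring returns it to 0 in about half a second when let go; at the grip it takes about 3.5 N at rest and 6.5 N at the stop.
- jam_jar: Closed amber glass jar with a brass lid, 68 mm in diameter, 100 mm high, 400 g, standing loose near the far edge; not to be disturbed. Origin: centre of its underside.
Mind the look-alikes: they are no part of the job. Leave any turquoise look-alike of the round_roll alone.

How it is judged:
On the way, in this order (a step that is already met when the one before it is completed fails the run):
1. the stick loaf lies flat and lengthwise in the middle of the tray, let go (x of stick_loaf in the frame of tray between -0.06 and 0.06 m and y of stick_loaf in the frame of tray between -0.05 and 0.05 m and z of stick_loaf in the frame of tray below 0.014 m and angle between stick_loaf's own z axis and vertical below 0.12 rad and angle between the x axis of stick_loaf and the x axis of tray, either way round below 0.4 rad and contact force between stick_loaf and the fingers below 0.1 N and linear speed of stick_loaf below 0.05 m/s), for 0.2 s.
2. the tally lever is at its stop (over 0.80 of 0.90 rad) (value of joint lever above 0.8 rad), for 0.1 s.
At the end, for the whole second after the job is handed in: The stick loaf lies at rest on the tray floor, its centre within 60 mm (lengthwise) and 50 mm (across) of the tray's centre, tilted under 0.12 rad and within 0.4 rad of the tray's length; the lever is back within 0.05 rad of rest; the round roll and the twin roll are still down in the basket (x of stick_loaf in the frame of tray between -0.06 and 0.06 m and y of stick_loaf in the frame of tray between -0.05 and 0.05 m and z of stick_loaf in the frame of tray below 0.014 m and angle between stick_loaf's own z axis and vertical below 0.12 rad and angle between the x axis of stick_loaf and the x axis of tray, either way round below 0.4 rad and x of round_roll in the frame of basket between -0.11 and 0.11 m and y of round_roll in the frame of basket between -0.17 and 0.17 m and z of each of round_roll, twin_roll in the frame of basket below 0.04 m and x of twin_roll in the frame of basket between -0.11 and 0.11 m and y of twin_roll in the frame of basket between -0.17 and 0.17 m and value of joint lever below 0.05 rad and linear speed of stick_loaf below 0.03 m/s); the robot touches nothing.
It fails at once if the lever is swung (over 0.3 rad) while the stick loaf is not in the tray (value of joint lever above 0.3 rad and not (x of stick_loaf in the frame of tray between -0.09 and 0.09 m and y of stick_loaf in the frame of tray between -0.06 and 0.06 m and z of stick_loaf in the frame of tray below 0.03 m)).
It fails at once if the stick loaf is dropped (loose in the air more than 65 mm above the counter) (height (world z) of stick_loaf above 0.065 m and contact force between stick_loaf and the fingers below 0.05 N).
It fails at once if the lever is swung while the stick loaf is still held (value of joint lever above 0.3 rad and contact force between stick_loaf and the fingers above 0.5 N).
It fails at once if a roll is lifted out of the basket (height (world z) of any of round_roll, twin_roll above 0.09 m).
It fails at once if the jam jar is moved by more than 30 mm or tipped (distance of jam_jar from where it was at the start of the episode above 0.03 m or angle between jam_jar's own z axis and vertical above 0.3 rad).
It also fails if it takes over 61 s, if anything falls off the work surface, if the arm or the gripper's body presses on something with over 40 N, if the wrist force passes 120 N, or if a joint passes its speed limit or range.

ROBOT

A 6-joint arm with a two-finger parallel gripper is mounted at the origin on the work surface. World frame = base frame: x ahead of the robot, y to its left, z up, the work surface at z = 0. Lengths are in m, angles in rad, forces in N, time in s.
With the tool pointing down it reaches from about 0.3 to 1 m from the base axis. Payload 5.1 kg.
Tool frame: the origin (TCP) lies where the fingers leave the gripper's body, on its centre line; the fingertips stand 78 mm ahead of it and the grasp point (between the pads) lies 59 mm ahead of it; z points along the fingers, y is the line along which they close (so a half turn about z gives the same grasp; the last joint's range is limited). The gripper opens to 95 mm and grips with 3 to 60 N. Pads are 20 mm wide; open, the fingers measure 119 mm over their backs; the gripper's body (75 mm by 180 mm) begins 59 mm behind the grasp point.
Start: joints at [-1.222, 0.124, 1.65, -0, 1.367, -0.083], TCP at [0.272, -0.59, 0.292] pointing down, gripper open.
Joint ranges: [-2.61, 2.61], [-1.02, 2.33], [0.03, 2.71], [-1.35, 4.49], [0.32, 2.68], [-2.91, 2.91]. Speed limits (rad/s): [2.57, 2.57, 3.14, 3.14, 3.14, 3.14].

INTERFACE

Orientations are given as a rotation vector (axis times angle).
In Python, from plant import env gives the robot as it stands.
- The arm moves only by the tool drive_tool, never from a script. Its argument "increments" is text: rows parted by semicolons, each of 4 numbers parted by spaces: the shift along the tool's x, y, z in cm, then the turn about the tool's z in degrees. A call has exactly 10 rows; each row is the pose to reach, as a shift and turn from the pose commanded when the call began, along the tool's axes at that moment; what a row does not reach only later rows make up. A row lasts 1/12 s, in which the tool goes at most 41.7 mm and 7.16 degrees, less where a joint would pass 70% of its speed; a pose out of reach is approached as far as the arm can. A call with a gripper value outside its range is refused whole. "claw" is the opening, from -1 (shut) to 1 (fully open), set as the call begins (left out, the last holds). The fingers move at their own pace and stop on an object; "squeeze" is the grip in N (left out, the last holds). Time passes only in rows, so rows that repeat a pose let the fingers close, or fill a call up. It gives the time, the measured TCP pose, the force, the opening and the grip force at its end, in the units of the state.
- env.observe(): the state, without advancing time (a new reading comes with each control period).
- env.capture(name): name is "scene" or "top" or "wrist"; returns (picture, depth): 420x560x3 uint8, red, green, blue; 420x560 float32, m along the optical axis (not along the pixel's ray), 0 where there is no reading.
- env.camera_info(name): a dict with "camera_matrix" (3x3 intrinsics, pixels), "R" (3x3) and "t" (3): a world point X has camera coordinates R X + t. Camera axes: x right, y down, z forward; pixel columns grow to the right and rows downward; lengths in m; the calibration is good to about 2 mm. A picture is of the moment at which its call begins: read the wrist's pose just before it. camera_info takes no time and is no camera call; for the wrist camera it gives the pose at the moment of the call.
- env.finish_job(): hands the job in; it is judged then, once.
Trained networks look in the newest picture that a camera, given by its name, has taken for a name from the list of things; names that differ only in an ending like _2 or _b are one class to them, and where a whole thing is asked for, a point or a joint stands for the part that bears it (a point fixed in the world has none). Each returns a list of dicts, best first, with "score" (0 to 1); they miss things now and then, are a little off and sometimes report something else, mostly with a low value. They report only what shows in the picture. A call takes as long as a camera call. They do not tell look-alikes from the thing itself.
- env.look_for(camera, label): "point" ([column, row] in pixels, amid what is visible of it).
- env.cut_out(camera, label): "pixels" (420x560 bool, what is visible of it) and "point" ([column, row] in pixels, amid what is visible of it).
- env.spot_point(camera, label): "point" ([column, row] in pixels: a listed point, or the origin of a listed thing).
The state is a dict: "time": time; "joint_positions": joint angles; "dq": joint speeds; "joint_torque": joint torques, N m; "eef_pos": TCP position; "tcp_rot": TCP orientation; "ft_force": force on the tool from outside, world axes, zero at the start; "torque": the same for the moment, N m; "opening": opening from 0.0 (shut) to 1.0 (fully open); "grip_force": force on a finger pad.
Only numpy, scipy, OpenCV 4.12 (cv2) and the standard library are available. Lean on these libraries where they do the work, as an engineer would, in place of code of your own. Each camera call takes 0.05 s, during which the arm holds its last target. There are 200 camera calls.

## Working session

There is one attempt and no reset: what is moved stays moved. The work goes in short steps, Python scripts to look and compute and a tool call to move; the robot and the scene stay as the last step left them, time stands still between calls to the robot, and variables do not carry over. Pictures are saved under pics/ and viewed, at most 10 in all, crops included, and the job is handed in when it is done.

Besides the shell and the picture viewer there is one more tool, called as a command line: name --argument value ..., lists and objects as JSON in quotes. drive_tool: Moves the arm, as the interface text tells. Its arguments: {"type":"object","properties":{"increments":{"type":"string"},"claw":{"type":"number"},"squeeze":{"type":"number"}},"required":["increments"]}

```bash
mkdir -p pics && ls && cat > h.py <<'E'
import numpy as np, cv2
from plant import env
def cap(n):
    im,d=env.capture(n); return im,d,env.camera_info(n)
def w(ci,d,px):
    c,r=int(round(px[0])),int(round(px[1]))
    p=d[max(r-2,0):r+3,max(c-2,0):c+3]; z=np.median(p[p>0])
    K=np.array(ci["camera_matrix"]);X=z*np.linalg.inv(K)@[px[0],px[1],1]
    return np.array(ci["R"]).T@(X-np.array(ci["t"]))
def cloud(ci,d,m):
    r,c=np.nonzero(m&(d>0));z=d[r,c];K=np.array(ci["camera_matrix"])
    X=(np.linalg.inv(K)@np.stack([c,r,np.ones_like(c)]))*z
    return (np.array(ci["R"]).T@(X-np.array(ci["t"])[:,None])).T
E
python3 - <<'E'
from h import *
np.set_printoptions(precision=3,suppress=True)
S={}
for n in("scene","top"):
    im,d,ci=cap(n);cv2.imwrite(f"pics/{n}0.png",im[:,:,::-1])
    for l in("stick_loaf","round_roll","twin_roll","basket","tray","tally","jam_jar"):
        for q in env.cut_out(n,l)[:3]:
            C=cloud(ci,d,q["pixels"]);
            if len(C): print(n,l,round(q["score"],2),np.array(q["point"]),"med",np.median(C,0),"lo",np.percentile(C,2,0),"hi",np.percentile(C,98,0))
    for l in("lever_pivot","lever_grip","tray","tally"):
        for q in env.spot_point(n,l)[:2]: print(n,"pt",l,round(q["score"],2),np.array(q["point"]),w(ci,d,q["point"]))
s=env.observe();print(s["time"],s["eef_pos"],s["tcp_rot"],s["ft_force"])
E
```

```text
pics
scene round_roll 0.85 [273.7 162.9] med [0.349 0.291 0.038] lo [0.312 0.269 0.013] hi [0.377 0.322 0.052]
scene round_roll 0.76 [340.  139.4] med [0.5   0.521 0.037] lo [0.466 0.498 0.013] hi [0.527 0.559 0.051]
scene round_roll 0.71 [323.9 167. ] med [0.524 0.363 0.045] lo [0.485 0.34  0.012] hi [0.551 0.404 0.06 ]
scene twin_roll 0.72 [315.5 184.6] med [0.539 0.269 0.043] lo [0.479 0.247 0.014] hi [0.596 0.306 0.054]
scene twin_roll 0.52 [267.2 253.7] med [ 0.584 -0.094  0.096] lo [ 0.506 -0.17   0.007] hi [ 0.618 -0.03   0.18 ]
scene basket 0.92 [315.6 190.2] med [0.526 0.268 0.017] lo [0.422 0.103 0.004] hi [0.649 0.445 0.061]
scene tray 0.78 [215.8 314.9] med [ 0.524 -0.33   0.006] lo [ 0.394 -0.404 -0.   ] hi [ 0.648 -0.257  0.02 ]
scene tally 0.92 [268.5 255.3] med [ 0.585 -0.094  0.096] lo [ 0.507 -0.171  0.007] hi [ 0.619 -0.03   0.18 ]
scene jam_jar 0.68 [345.3 251.4] med [0.78  0.047 0.08 ] lo [0.748 0.032 0.011] hi [0.807 0.088 0.107]
scene pt lever_grip 0.45 [265.8 257.7] [ 0.609 -0.153  0.175]
scene pt tray 0.67 [216.7 316.8] [ 0.535 -0.331  0.007]
scene pt tally 0
[... 745 characters left out ...]
 0.646 -0.258  0.019]
top tally 0.93 [318.  221.1] med [ 0.56  -0.074  0.099] lo [ 0.493 -0.171  0.   ] hi [ 0.613 -0.023  0.178]
top jam_jar 0.82 [272.6 158.2] med [0.762 0.064 0.098] lo [0.739 0.033 0.004] hi [0.798 0.094 0.105]
top jam_jar 0.19 [344.1 205. ] med [ 0.597 -0.139  0.174] lo [ 0.557 -0.178  0.076] hi [ 0.609 -0.12   0.182]
top pt lever_pivot 0.78 [330.  220.6] [ 0.555 -0.114  0.083]
top pt lever_grip 0.46 [345.2 200.6] [ 0.611 -0.15   0.172]
top pt lever_grip 0.46 [185.7 235.1] [0.511 0.361 0.051]
top pt tray 0.87 [391.  233.8] [ 0.514 -0.332  0.005]
top pt tally 0.97 [312.  223.1] [ 0.546 -0.053  0.102]
1.2 [ 0.272 -0.59   0.292] [-3.069 -0.673  0.   ] [-0.021  0.609 -0.564]
```

```bash
python3 - <<'E'
import cv2
im=cv2.imread("pics/top0.png")[120:330,100:480]
cv2.imwrite("pics/top0c.png",cv2.resize(im,None,fx=2,fy=2,interpolation=cv2.INTER_CUBIC))
from h import *
np.set_printoptions(precision=3,suppress=True)
im,d,ci=cap("top")
from scipy.spatial.transform import Rotation as R
print(R.from_rotvec(env.observe()["tcp_rot"]).as_matrix())
for l in("stick_loaf","twin_roll","basket","tray","tally"):
    q=env.cut_out("top",l)[0];C=cloud(ci,d,q["pixels"])
    if l=="stick_loaf": C=C[C[:,2]>.03]
    if l=="tally":C=C[(C[:,2]>.09)&(C[:,2]<.11)]
    print(l,round(q["score"],2),cv2.minAreaRect((C[:,:2]*1000).astype(np.float32)),np.percentile(C[:,2],[5,50,95]))
# lever grip points z>0.15 near
C=cloud(ci,d,np.ones(d.shape,bool));g=C[(C[:,2]>.155)&(C[:,2]<.2)&(abs(C[:,0]-.6)<.1)&(abs(C[:,1]+.14)<.1)]
print(len(g),cv2.minAreaRect((g[:,:2]*1000).astype(np.float32)),g.min(0),g.max(0))
E
```

```text
[[ 0.908  0.419 -0.   ]
 [ 0.419 -0.908 -0.   ]
 [-0.    -0.    -1.   ]]
stick_loaf 0.58 ((554.671630859375, 177.26199340820312), (156.4300079345703, 45.74447250366211), 6.874205112457275) [0.034 0.045 0.052]
twin_roll 0.74 ((558.1795654296875, -101.79267883300781), (129.3544921875, 161.2964324951172), 4.9555230140686035) [0.009 0.099 0.176]
basket 0.97 ((531.9364013671875, 282.10430908203125), (239.04417419433594, 367.8758544921875), 2.605217695236206) [0.002 0.01  0.057]
tray 0.69 ((533.4453735351562, 282.0311279296875), (242.26243591308594, 361.793701171875), 2.6455018520355225) [0.002 0.01  0.057]
tally 0.59 ((556.162109375, -80.10462951660156), (109.8624496459961, 97.73193359375), 4.927707195281982) [0.094 0.1   0.106]
135 ((600.1265258789062, -149.79037475585938), (20.10369110107422, 61.91908645629883), 4.626362323760986) [ 0.588 -0.18   0.155] [ 0.61  -0.119  0.185]
```

View pics/top0c.png

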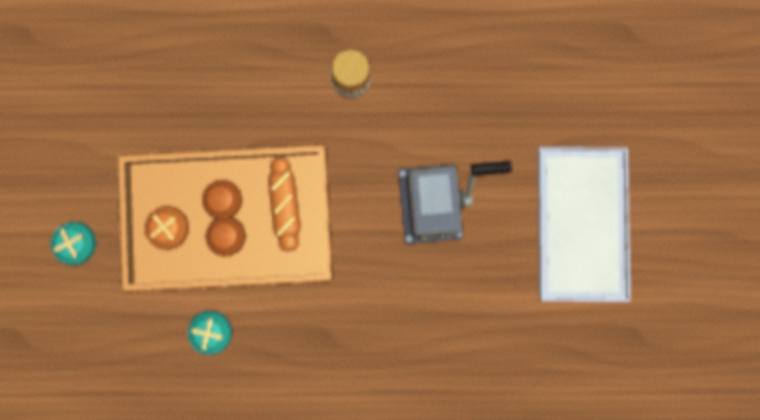

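View pics/scene0.png

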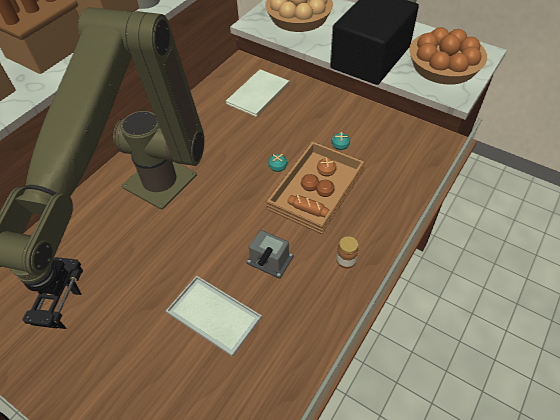

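Candidates (top picture pixels): the long, slim loaf with three slashes at (242,222); twin roll (213,229), round roll (183,234), turquoise look-alikes (136,241) and (204,288). The only one that fits is (242,222). The tray is at about (392,232) and the tally at (316,221), with its lever grip at (345,203). I'll move above the loaf for a close check.

drive_tool --increments "1.5 -1.5 0 0; 4 -4 0 0; 7 -7 0 0; 10 -10 0 0; 13 -13 0 0; 16 -16 0 0; 19 -19 0 0; 22 -22 0 0; 25 -25 0 0; 28 -28 0 0" --claw 0.5 --squeeze 20

```text
time: 2.33
eef_pos: [0.4072, -0.2227, 0.2926]
tcp_rot: [3.068, 0.672, 0.001]
ft_force: [0.3, -1.0, 0.3]
opening: 0.75
grip_force: 0.0
```

drive_tool --increments "2.9 -2.9 0 1; 5.8 -5.8 0 3; 8.7 -8.7 0 5; 11.6 -11.6 0 8; 14.5 -14.5 0 11; 17.4 -17.4 0 14; 20.3 -20.3 0 17; 22.7 -23.2 0 18; 24 -25 0 18; 25 -26 0 18"

```text
time: 3.17
eef_pos: [0.5253, 0.1188, 0.2923]
tcp_rot: [-3.135, -0.189, 0.0]
ft_force: [-0.5, -0.9, 0.2]
opening: 0.747
grip_force: 0.0
```

```bash
cat > m.py <<'E'
from h import *
from scipy.spatial.transform import Rotation as R
np.set_printoptions(precision=4,suppress=True)
def pose():
    s=env.observe();M=R.from_rotvec(s["tcp_rot"]).as_matrix()
    return np.array(s["eef_pos"]),M,s
def inc(p,M,tgt): return 100*M.T@(np.array(tgt)-p)
E
python3 - <<'E'
from m import *
p,M,s=pose();print(s["time"],p,M[:,0],s["opening"])
im,d,ci=cap("wrist");cv2.imwrite("pics/w1.png",im[:,:,::-1])
print("cam",-np.array(ci["R"]).T@ci["t"],np.array(ci["R"])[2])
for l in("stick_loaf","twin_roll","basket"):
  for q in env.cut_out("wrist",l)[:2]:
    C=cloud(ci,d,q["pixels"])
    if not len(C):continue
    C2=C[C[:,2]>.03]
    print(l,round(q["score"],2),q["point"],cv2.minAreaRect((C2[:,:2]*1000).astype(np.float32)),np.percentile(C[:,2],[2,50,98]))
E
```

```text
3.1667 [0.5253 0.1188 0.2923] [ 0.9927  0.1204 -0.    ] 0.7467955983150567
cam [0.5989 0.1272 0.3859] [-0.2593 -0.0306 -0.9653]
stick_loaf 0.76 [217.7, 143.4] ((557.3666381835938, 179.496337890625), (157.16009521484375, 46.46984100341797), 6.560372829437256) [0.0323 0.0467 0.0508]
twin_roll 0.91 [105.9, 153.9] ((535.0133666992188, 281.45318603515625), (126.52729034423828, 66.2529067993164), 5.916881084442139) [0.0233 0.0451 0.051 ]
basket 0.65 [157.9, 148.8] ((534.2609252929688, 247.462158203125), (227.9532012939453, 288.43408203125), 2.850006103515625) [0.0077 0.0096 0.0569]
```

View pics/w1.png

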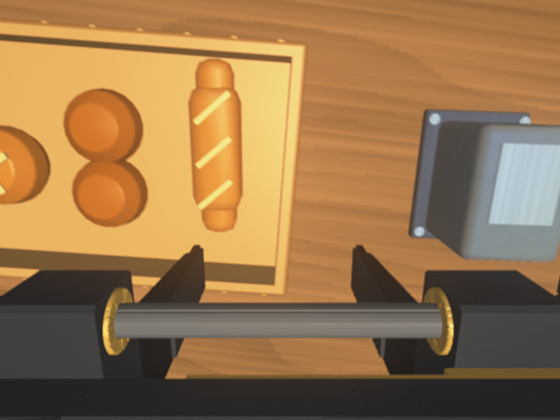

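The close view shows the long loaf with its three slashes at (216,145), clear of the twin roll at (105,155) and the basket wall at (290,170). The choice is confirmed, and both views put its top at 0.051 m.

drive_tool --increments "0.9 -1.4 0 0; 2 -2.8 0 0; 3 -4.2 1 0; 3.5 -5.2 3.5 0; 3.7 -5.5 6.5 0; 3.8 -5.6 9.5 0; 3.8 -5.6 12 0; 3.8 -5.6 13.7 0; 3.8 -5.6 14.2 0; 3.8 -5.6 14.2 0"

```text
time: 4.2
eef_pos: [0.5555, 0.1745, 0.1485]
tcp_rot: [3.136, 0.181, -0.006]
ft_force: [0.9, -0.2, -0.3]
opening: 0.751
grip_force: 0.0
```

```bash
python3 - <<'E'
from m import *
p,M,s=pose();print(s["time"],p,M[:,0],s["opening"])
im,d,ci=cap("top")
q=env.cut_out("top","stick_loaf")
im,d,ci=cap("wrist");cv2.imwrite("pics/w2.png",im[:,:,::-1])
p,M,s=pose();print(s["time"],p, inc(p,M,[.556,.1785,.094]))
E
```

```text
4.2 [0.5555 0.1745 0.1485] [ 0.9933  0.1154 -0.0036] 0.7508387788885327
4.35 [0.5576 0.1757 0.1523] [-0.1446 -0.2904  5.8265]
```

View pics/w2.png

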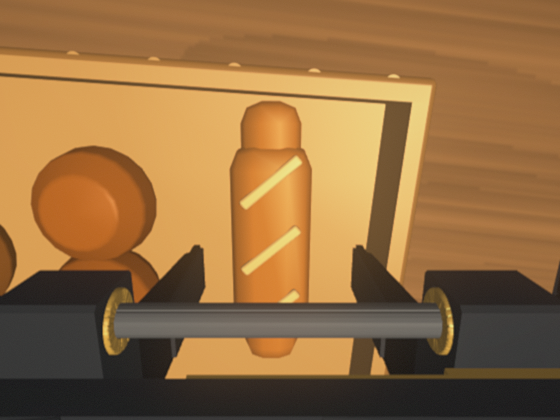

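The loaf (x≈271) sits about 8 px left of the middle of the fingers (279), with free space on both sides. I'll shift 3 mm, descend and grip.

drive_tool --increments "-0.1 -0.3 0.5 0; -0.1 -0.3 1.3 0; -0.1 -0.3 2.2 0; -0.1 -0.3 3.2 0; -0.1 -0.3 4.2 0; -0.1 -0.3 5 0; -0.1 -0.3 5.5 0; -0.1 -0.3 5.8 0; -0.1 -0.3 5.8 0; -0.1 -0.3 5.8 0"

```text
time: 5.18
eef_pos: [0.5552, 0.1792, 0.0922]
tcp_rot: [-3.136, -0.185, -0.0]
ft_force: [0.7, 0.5, 0.2]
opening: 0.75
grip_force: 0.0
```

drive_tool --increments "0 0 0 0; 0 0 0 0; 0 0 0 0; 0 0 0 0; 0 0 0 0; 0 0 0 0; 0 0 0 0; 0 0 0 0; 0 0 0 0; 0 0 0 0" --claw -1 --squeeze 20

```text
time: 6.02
eef_pos: [0.5552, 0.1792, 0.0926]
tcp_rot: [-3.136, -0.185, -0.001]
ft_force: [-0.7, -0.2, 2.1]
opening: 0.48
grip_force: 20.0
```

drive_tool --increments "0 0 -0.4 0; 0 0 -1.2 0; 0 0 -2.5 0; 0 0 -4.5 0; 0 0 -7 0; 0 0 -10 0; 0 0 -13 0; 0 0 -16 0; 0 0 -19 0; 0 0 -21.5 0"

```text
time: 6.85
eef_pos: [0.5552, 0.1792, 0.3112]
tcp_rot: [-3.136, -0.185, -0.005]
ft_force: [-0.2, 0.2, -1.3]
opening: 0.48
grip_force: 20.0
```

```bash
python3 - <<'E'
from m import *
p,M,s=pose();print(s["time"],p,M[:,0],s["opening"],s["grip_force"])
for n in("top","scene"):
    im,d,ci=cap(n)
    q=[q for q in env.cut_out(n,"tray") if n!="x"]
    for q in q[:2]:
        C=cloud(ci,d,q["pixels"]);r=C[(C[:,2]>-.004)&(C[:,2]<.025)&(C[:,1]<-.2)]
        if len(r)<50: continue
        e=C[(C[:,2]>.012)&(C[:,2]<.025)&(C[:,1]<-.2)]
        print(n,round(q["score"],2),cv2.minAreaRect((r[:,:2]*1000).astype(np.float32)),cv2.minAreaRect((e[:,:2]*1000).astype(np.float32)),np.median(C[:,2]))
    for q in env.cut_out(n,"stick_loaf")[:1]:
        C=cloud(ci,d,q["pixels"]);print(n,"loaf",q["score"],np.percentile(C,[2,50,98],axis=0))
im,d,ci=cap("wrist");cv2.imwrite("pics/w3.png",im[:,:,::-1])
p,M,s=pose();print(s["time"],p,inc(p,M,[.52,-.3315,p[2]]),s["grip_force"])
E
```

```text
6.85 [0.5552 0.1792 0.3112] [0.9931 0.1174 0.0033] 0.48038125198380444 19.989269077777863
top 0.91 ((518.3463134765625, -332.28619384765625), (264.90325927734375, 155.99427795410156), 0.5067619681358337) ((520.2763061523438, -332.4779357910156), (152.1011505126953, 259.58087158203125), 89.1707763671875) 0.0051544912538885575
top loaf 0.75 [[0.4788 0.1515 0.0118]
 [0.5043 0.1681 0.2602]
 [0.5266 0.1881 0.27  ]]
scene 0.65 ((517.0343017578125, -326.6483154296875), (158.39321899414062, 269.54937744140625), 89.44063568115234) ((519.4427490234375, -329.3085021972656), (152.69081115722656, 264.4297180175781), 89.31957244873047) 0.006457803066618561
scene loaf 0.68 [[0.5679 0.1578 0.2328]
 [0.5987 0.1732 0.2609]
 [0.6344 0.2036 0.273 ]]
7.2 [0.5541 0.1789 0.3048] [-9.3802 50.2887  0.0584] 19.98926281929016
```

drive_tool --increments "-0.2 0.8 0 0; -0.4 2.2 0 0; -0.8 4.5 0 1; -1.4 7.5 0 2; -2 10.8 0 3; -2.6 14.1 0 4; -3.3 17.4 0 5; -3.9 20.7 0 6; -4.5 24 0 7; -5.1 27.3 0 7"

```text
time: 8.03
eef_pos: [0.5353, -0.1006, 0.3066]
tcp_rot: [3.141, -0.009, -0.002]
ft_force: [-0.1, -0.5, -0.5]
opening: 0.485
grip_force: 20.0
```

```bash
python3 - <<'E'
from m import *
p,M,s=pose();print(s["time"],p,M,inc(p,M,[.52,-.331,.11]),s["grip_force"])
E
```

```text
8.0333 [ 0.5353 -0.1006  0.3066] [[ 1.     -0.0058 -0.0011]
 [-0.0058 -1.     -0.0001]
 [-0.0011  0.0001 -1.    ]] [-1.376  23.0488 19.6636] 19.99121993780136
```

drive_tool --increments "-0.2 3.2 0 0; -0.5 6.4 0 0; -0.7 9.6 0 0; -0.9 12.8 0 0; -1.1 16 0 0; -1.3 19 0 0; -1.4 21.2 0 0; -1.4 22.5 1 0; -1.4 23 3 0; -1.4 23 5.5 0"

```text
time: 8.87
eef_pos: [0.5212, -0.3302, 0.2526]
tcp_rot: [3.14, -0.011, 0.004]
ft_force: [0.3, -0.4, -0.7]
opening: 0.483
grip_force: 20.0
```

drive_tool --increments "0 0 2 0; 0 0 4 0; 0 0 6 0; 0 0 8 0; 0 0 9.8 0; 0 0 11.2 0; 0 0 12.2 0; 0 0 12.9 0; 0 0 13.2 0; 0 0 13.2 0"

```text
time: 9.7
eef_pos: [0.5213, -0.3279, 0.1199]
tcp_rot: [-3.141, 0.007, 0.001]
ft_force: [-0.1, -0.7, -1.2]
opening: 0.483
grip_force: 20.0
```

```bash
python3 - <<'E'
from m import *
im,d,ci=cap("scene");cv2.imwrite("pics/s4.png",cv2.resize(im[200:380,80:320],None,fx=3,fy=3)[:,:,::-1])
p,M,s=pose();print(s["time"],p,M[:,0],inc(p,M,[.52,-.331,.088]),s["grip_force"])
for q in env.cut_out("scene","stick_loaf")[:1]:
        C=cloud(ci,d,q["pixels"]);print("loaf",q["score"],np.percentile(C,[2,50,98],axis=0))
E
```

```text
9.75 [ 0.5217 -0.3281  0.1207] [ 1.     -0.0045  0.0006] [-0.1706  0.2884  3.2708] 19.98926728963852
loaf 0.87 [[ 0.5299 -0.3496  0.0559]
 [ 0.5655 -0.3309  0.0716]
 [ 0.5999 -0.3087  0.0807]]
```

View pics/s4.png

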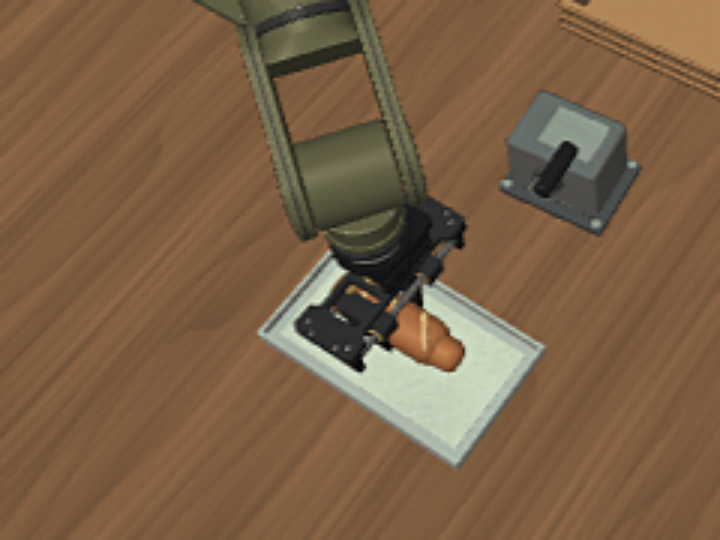

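The loaf hangs level over the middle of the tray, with its end at crop pixel (452,352) and its underside about 0.039 m up. I'll lower it gently.

drive_tool --increments "0 0.1 0.5 0; 0 0.3 1.1 0; 0 0.3 1.7 0; 0 0.3 2.2 0; 0 0.3 2.6 0; 0 0.3 2.9 0; 0 0.3 3.1 0; 0 0.3 3.2 0; 0 0.3 3.2 0; 0 0.3 3.2 0"

```text
time: 10.63
eef_pos: [0.5216, -0.331, 0.0886]
tcp_rot: [3.141, -0.007, 0.001]
ft_force: [-0.6, 0.8, 0.4]
opening: 0.483
grip_force: 20.0
```

drive_tool --increments "0 0 0 0; 0 0 0.05 0; 0 0 0.1 0; 0 0 0.15 0; 0 0 0.2 0; 0 0 0.2 0; 0 0 0.2 0; 0 0 0.2 0; 0 0 0.2 0; 0 0 0.2 0"

```text
time: 11.47
eef_pos: [0.5216, -0.331, 0.0886]
tcp_rot: [-3.141, 0.007, 0.0]
ft_force: [-6.5, 4.3, 13.8]
opening: 0.479
grip_force: 20.0
```

Contact with the tray floor (13.8 N). I'll ease off, open and rise.

drive_tool --increments "0 0 -0.1 0; 0 0 -0.2 0; 0 0 -0.2 0; 0 0 -0.2 0; 0 0 -0.2 0; 0 0 -0.2 0; 0 0 -0.2 0; 0 0 -0.2 0; 0 0 -0.2 0; 0 0 -0.2 0"

```text
time: 12.3
eef_pos: [0.5217, -0.3311, 0.0886]
tcp_rot: [3.141, -0.007, 0.001]
ft_force: [-0.4, 0.5, 5.7]
opening: 0.479
grip_force: 20.0
```

drive_tool --increments "0 0 0 0; 0 0 0 0; 0 0 0 0; 0 0 0 0; 0 0 0 0; 0 0 0 0; 0 0 0 0; 0 0 0 0; 0 0 0 0; 0 0 0 0" --claw 0.6

```text
time: 13.13
eef_pos: [0.5214, -0.3309, 0.0883]
tcp_rot: [3.142, -0.007, 0.0]
ft_force: [0.5, 0.6, -1.3]
opening: 0.798
grip_force: 0.0
```

drive_tool --increments "0 0 -0.5 0; 0 0 -1.5 0; 0 0 -3 0; 0 0 -5 0; 0 0 -8 0; 0 0 -11 0; 0 0 -14.5 0; 0 0 -18 0; 0 0 -21.5 0; 0 0 -25 0"

```text
time: 13.97
eef_pos: [0.5211, -0.3306, 0.3414]
tcp_rot: [3.141, -0.007, 0.002]
ft_force: [0.2, -0.5, 0.1]
opening: 0.798
grip_force: 0.0
```

```bash
python3 - <<'E'
from m import *
p,M,s=pose();print(s["time"],p,M[:,0],s["opening"],s["grip_force"])
for n in("wrist","scene","top"):
    im,d,ci=cap(n)
    if n=="wrist": cv2.imwrite("pics/w5.png",im[:,:,::-1])
    for q in env.cut_out(n,"stick_loaf")[:1]:
        C=cloud(ci,d,q["pixels"]);C2=C[C[:,2]>.025];print(n,"loaf",q["score"],cv2.minAreaRect((C2[:,:2]*1000).astype(np.float32)),np.percentile(C[:,2],[50,98]))
    C=cloud(ci,d,np.ones(d.shape,bool));g=C[(C[:,2]>.155)&(C[:,2]<.2)&(abs(C[:,0]-.6)<.06)&(abs(C[:,1]+.15)<.05)]
    if len(g): print("grip",len(g),cv2.minAreaRect((g[:,:2]*1000).astype(np.float32)),g.min(0),g.max(0))
    for l in("lever_grip","lever_pivot","tally"):
        for q in env.spot_point(n,l)[:1]: print(l,q["score"],q["point"],w(ci,d,q["point"]))
p,M,s=pose();print(s["time"],p)
E
```

```text
13.9667 [ 0.5211 -0.3306  0.3414] [ 1.     -0.0045  0.0012] 0.7979849511316985 0.0
wrist loaf 0.66 ((528.48486328125, -336.1704406738281), (45.968345642089844, 156.84840393066406), 89.85838317871094) [0.0521 0.0564]
grip 1792 ((605.1284790039062, -156.27464294433594), (21.381391525268555, 57.00260543823242), 7.854594707489014) [ 0.5906 -0.1848  0.1552] [ 0.6176 -0.1295  0.1907]
lever_grip 0.55 [5.5, 98.1] [ 0.6069 -0.1586  0.1878]
lever_pivot 0.67 [62.7, 146.5] [ 0.5679 -0.1349  0.0858]
tally 0.94 [46.5, 147.4] [ 0.5676 -0.123   0.0913]
scene loaf 0.58 ((523.6057739257812, -331.2787780761719), (47.13230895996094, 161.6714630126953), 88.49980163574219) [0.0405 0.0499]
grip 137 ((601.8713989257812, -149.02951049804688), (20.80425453186035, 63.386898040771484), 4.4166717529296875) [ 0.5902 -0.1804  0.1592] [ 0.6134 -0.1169  0.1842]
lever_grip 0.46 [263.7, 255.8] [ 0.6018 -0.1528  0.1784]
lever_pivot 0.75 [258.2, 262.3] [ 0.5987 -0.1774  0.173 ]
tally 0.96 [269.2, 258.9] [ 0.5845 -0.106   0.0825]
top loaf 0.85 ((513.5272827148438, -327.2732849121094), (100.86906433105469, 140.86874389648438), 53.63808822631836) [0.038  0.0492]
grip 134 ((599.895263671875, -149.60914611816406), (20.7108211517334, 62.62685012817383), 7.664186000823975) [ 0.5863 -0.1799  0.1568] [ 0.6104 -0.1184  0.1861]
lever_grip 0.5 [347.3, 202.0] [ 0.6061 -0.1558  0.1756]
lever_pivot 0.68 [331.5, 222.2] [ 0.5501 -0.1195  0.0756]
tally 0.7 [315.5, 222.5] [ 0.548  -0.0648  0.1004]
14.7167 [ 0.5214 -0.3309  0.3378]
```

View pics/w5.png

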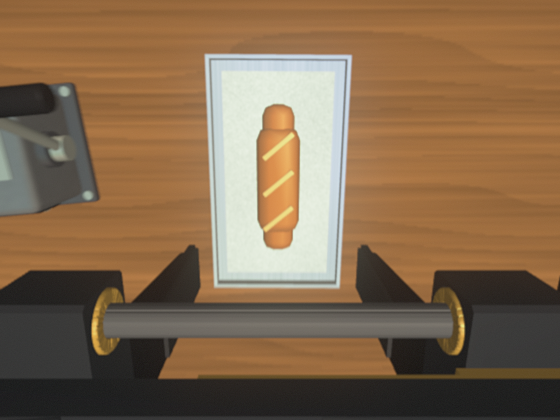

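The loaf lies flat, lengthwise in the middle of the tray (pixel (278,180)), let go. Next I'll shut the fingers, go behind (+x of) the lever grip at (0.601,-0.150), come down and pull it towards -x.

drive_tool --increments "1 -1.5 0 0; 3 -4 0 -1; 5 -7 0 -2; 7 -10 0 -3; 9 -13 0 -4; 11 -15.7 0 -5; 12.3 -17.6 0 -5; 12.9 -18.5 0 -5; 12.9 -18.5 0 -5; 12.9 -18.5 0 -5" --claw -1

```text
time: 15.55
eef_pos: [0.6511, -0.1468, 0.3381]
tcp_rot: [3.138, 0.131, -0.001]
ft_force: [-0.2, -0.0, -0.2]
opening: 0.155
grip_force: 0.0
```

```bash
python3 - <<'E'
from m import *
im,d,ci=cap("wrist");cv2.imwrite("pics/w6.png",im[:,:,::-1])
p,M,s=pose();print(s["time"],p,M[:,:2],s["opening"],inc(p,M,[.651,-.146,.213]))
C=cloud(ci,d,np.ones(d.shape,bool));g=C[(C[:,2]>.155)&(C[:,2]<.2)&(abs(C[:,0]-.6)<.06)&(abs(C[:,1]+.15)<.05)]
if len(g): print("grip",len(g),cv2.minAreaRect((g[:,:2]*1000).astype(np.float32)),g.min(0),g.max(0))
E
```

```text
15.6 [ 0.6508 -0.1474  0.3382] [[ 0.9966  0.0819]
 [ 0.0819 -0.9966]
 [-0.0006  0.0005]] 0.11510317124319783 [ 0.0409 -0.145  12.5163]
grip 824 ((601.55126953125, -142.1114959716797), (18.811750411987305, 43.51954650878906), 6.515239715576172) [ 0.593  -0.1648  0.1637] [ 0.6127 -0.1196  0.1813]
```

View pics/w6.png

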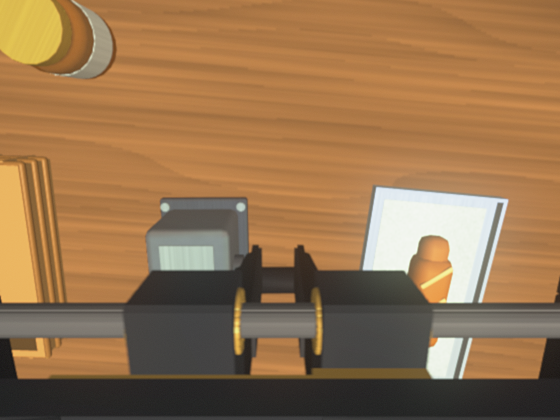

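The grip shows dark between the fingers' images at about (285,280), and it lies nearer the robot than the fingers, as planned. Descending behind it.

drive_tool --increments "0 0 0.8 0; 0 0 2.3 0; 0 -0.1 4 0; 0 -0.1 6 0; 0 -0.1 8 0; 0 -0.1 9.8 0; 0 -0.1 11.2 0; 0 -0.1 12.1 0; 0 -0.1 12.5 0; 0 -0.1 12.5 0"

```text
time: 16.43
eef_pos: [0.6506, -0.1457, 0.2119]
tcp_rot: [-3.138, -0.129, 0.003]
ft_force: [0.2, 0.6, -0.7]
opening: 0.006
grip_force: 0.0
```

```bash
python3 - <<'E'
from m import *
im,d,ci=cap("scene");cv2.imwrite("pics/s7.png",cv2.resize(im[180:330,180:380],None,fx=4,fy=4)[:,:,::-1])
p,M,s=pose();print(s["time"],p,M[:,:2],s["opening"],s["ft_force"],inc(p,M,[.526,-.1565,.213]))
E
```

```text
16.4833 [ 0.6512 -0.1458  0.2132] [[ 0.9966  0.0823]
 [ 0.0823 -0.9966]
 [ 0.      0.    ]] 0.005320681178069518 [0.0018 0.1887 0.4447] [-12.5634   0.0407   0.0243]
```

View pics/s7.png

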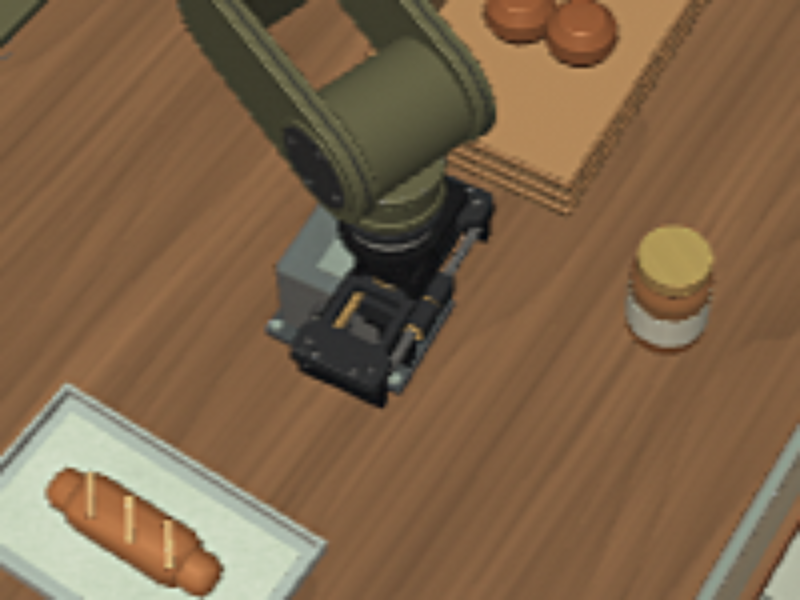

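The gripper is down behind the lever without touching anything, and the jar at (668,285) is well clear. I'll pull towards -x.

drive_tool --increments "-0.7 0 0 0; -1.8 0 0 0; -3 0 0 0; -4.2 0 0 0; -5.4 0 0 0; -6.6 0 0 0; -7.8 0 0 0; -9 0 0 0; -10 0 0 0; -10.5 0 0 0"

```text
time: 17.32
eef_pos: [0.5475, -0.1547, 0.2152]
tcp_rot: [3.136, 0.13, 0.012]
ft_force: [7.7, -0.7, -7.1]
opening: 0.003
grip_force: 3.9
```

drive_tool --increments "-0.3 0 0 0; -0.6 0 0 0; -0.9 0 0 0; -1.2 0 0 0; -1.5 0 0 0; -1.7 0 0 0; -1.8 0 0 0; -1.9 0 0 0; -1.9 0 0 0; -1.9 0 0 0"

```text
time: 18.15
eef_pos: [0.5297, -0.1554, 0.214]
tcp_rot: [3.138, 0.13, 0.014]
ft_force: [11.3, 0.8, -8.9]
opening: 0.004
grip_force: 5.6
```

```bash
python3 - <<'E'
from m import *
p,M,s=pose();print(s["time"],p,s["ft_force"],inc(p,M,[.526,-.1565,.213]))
for n in("top","scene"):
    im,d,ci=cap(n)
    for l in("lever_grip",):
        for q in env.spot_point(n,l)[:2]: print(n,l,q["score"],q["point"],w(ci,d,q["point"]))
p,M,s=pose();print(p,s["ft_force"])
E
```

```text
18.15 [ 0.5297 -0.1554  0.214 ] [11.2712  0.7624 -8.9211] [-0.3794  0.0774  0.1004]
scene lever_grip 0.4 [236.6, 245.9] [ 0.5504 -0.2047  0.2569]
[ 0.5298 -0.1554  0.2141] [11.0274  1.0721 -8.9863]
```

drive_tool --increments "-0.1 0 0 0; -0.2 0 0 0; -0.3 0 0 0; -0.4 0 0 0; -0.5 0 0 0; -0.6 0 0 0; -0.6 0 0 0; -0.6 0 0 0; -0.6 0 0 0; -0.6 0 0 0"

```text
time: 19.18
eef_pos: [0.5263, -0.1556, 0.214]
tcp_rot: [3.138, 0.129, 0.028]
ft_force: [22.7, 1.5, -16.3]
opening: 0.005
grip_force: 11.5
```

The force doubled over 3 mm and the grip has moved by about 95 mm, so the lever is at its stop. Releasing it back, then up.

drive_tool --increments "1 0 0 0; 3 0 0 0; 5.5 0 0 0; 8 0 0 0; 10.5 0 0 0; 12.5 0 0 0; 13.5 0 0 0; 14 0 0 0; 14 0 0 0; 14 0 0 0"

```text
time: 20.02
eef_pos: [0.6605, -0.1448, 0.2135]
tcp_rot: [3.139, 0.13, -0.0]
ft_force: [-0.1, 0.7, -0.3]
opening: 0.005
grip_force: 0.0
```

drive_tool --increments "0 0 -0.5 0; 0 0 -2 0; 0 0 -4 0; 0 0 -6.5 0; 0 0 -9.5 0; 0 0 -12 0; 0 0 -14 0; 0 0 -15 0; 0 0 -15 0; 0 0 -15 0"

```text
time: 20.85
eef_pos: [0.6609, -0.1447, 0.364]
tcp_rot: [3.139, 0.13, 0.002]
ft_force: [-0.4, 0.8, -0.2]
opening: 0.009
grip_force: 0.0
```

drive_tool --increments "-1 1 0 0; -3 4 0 0; -6 7 0 0; -9 10 0 0; -12 13 0 0; -15 16 0 0; -18 19 0 0; -20 21 0 0; -21 22 0 0; -21 22 0 0"

```text
time: 21.68
eef_pos: [0.4671, -0.3834, 0.3611]
tcp_rot: [-3.137, -0.123, 0.005]
ft_force: [0.2, 0.1, -0.1]
opening: 0.003
grip_force: 0.0
```

```bash
python3 - <<'E'
from m import *
p,M,s=pose();print(s["time"],p,s["ft_force"])
for n in("scene","top"):
    im,d,ci=cap(n)
    if n=="scene":cv2.imwrite("pics/s8.png",cv2.resize(im[120:390,120:400],None,fx=2.2,fy=2.2)[:,:,::-1])
    C=cloud(ci,d,np.ones(d.shape,bool));g=C[(C[:,2]>.155)&(C[:,2]<.2)&(abs(C[:,0]-.58)<.12)&(abs(C[:,1]+.15)<.05)]
    if len(g): print("grip",len(g),np.median(g,0),cv2.minAreaRect((g[:,:2]*1000).astype(np.float32)))
E
```

```text
21.6833 [ 0.4671 -0.3834  0.3611] [ 0.2435  0.0672 -0.1462]
grip 137 [ 0.6038 -0.1518  0.1769] ((602.0037841796875, -148.48196411132812), (19.33066749572754, 63.60285186767578), 4.243208408355713)
grip 135 [ 0.5997 -0.1482  0.1766] ((600.1122436523438, -149.18374633789062), (19.486360549926758, 60.89431381225586), 5.273646831512451)
```

View pics/s8.png

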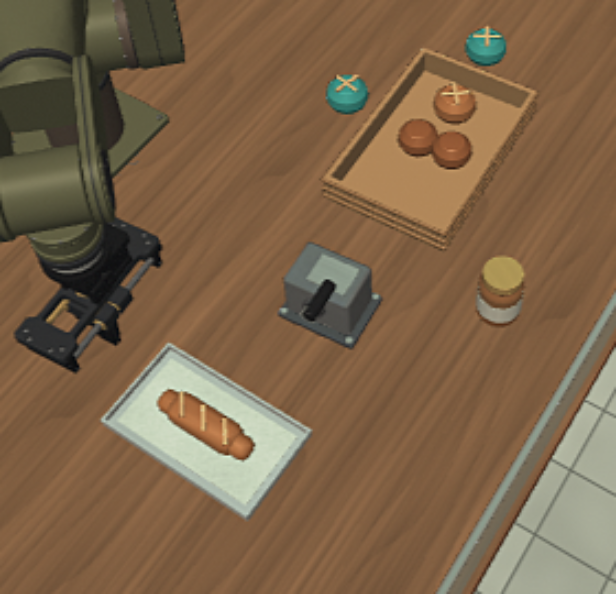

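The loaf lies in the tray at (205,425), the lever is back at its rest position, both rolls are in the basket, the jar is where it was and the arm is clear. Handing in.

```bash
python3 -c "
from plant import env
print(env.finish_job())"
```

```text
the job is handed in; nothing more can be done
None
```

I handed the job in at about 22 s of robot time, with no verdict returned: the stick loaf lies flat and lengthwise in the middle of the tray, the lever went to its stop (judged by force and travel) and sprang back, and the rolls and jam jar look undisturbed.

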